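# Unlock the hook and set the gluing weight on the pad

## Task

In the helmet workshop, take the gluing weight with the orange knob off its lockable hook: first press down the red thumb pad of that hook until the sprung keeper snaps open, then lift the weight straight up out of the hook. Lower it gently, without dropping it, and leave it standing upright with its whole foot on the yellow round glue pad. Leave the weight with the green knob hanging where it is.

Things in the scene. Friction and masses are not known exactly. Their poses are not given: they have to be found in the camera images.
- hook_a_pad (a point): Red thumb pad, 42 x 40 mm, of the hook holding the ORANGE weight; point: mid upper face, 189 mm up when shut. Its y: level, along the hook's shaft; the weight's axis is 88 mm off along -y. Press down: 5 N, easing; past about 17 mm down it snaps over to its stop (156 mm up) and stays, both brass keepers open. It turns on the shaft, 42 mm off along x (away from robot). Free space below it.
- weight_a_knob (a point): Weight with ORANGE knob, 0.6 kg. Point: centre of its upright round knob (32 mm across, 44 mm tall: grasp it), 205 mm up when hung. z up its axis, y along the crossbar (140 mm long, 10 mm thick, 90 mm below the point), which lies in two prongs and must rise 45 mm to clear them. Flat round foot, 60 mm across, underside 150 mm below the point. Hook posts 38 mm behind are 194 mm high.
- pad (a point): Yellow round glue pad, 100 mm diameter, flat, on a square plywood blank (130 mm, fixed to the bench); the point is the centre of the pad's upper face, 12 mm above the bench.
- weight_b_knob (a point): The other weight, alike but with GREEN knob, on a second hook of the same kind, also shut; point: centre of its knob. To be left alone.
Not all that is in view belongs to the job. Of the things like the part that bears pad, leave any that is black; of the rest the smaller one is meant.

How it is judged (in metres and radians):
On the way, in this order (a step that is already met when the one before it is completed fails the run):
1. the keeper of the orange weight's hook is snapped open while the weight still hangs in it (height (world z) of hook_a_pad below 0.165 m and distance of weight_a_knob from where it was at the start of the episode below 0.03 m), for 0.2 s.
2. the orange weight is held by the fingers, lifted clear of the prongs (height (world z) of weight_a_knob above 0.24 m and contact force between the fingers and weight_a above 1 N), for 0.1 s.
3. the orange weight, still held by the fingers, is over the yellow pad with its foot less than 20 mm above it (horizontal distance between weight_a_knob and pad below 0.03 m and height (world z) of weight_a_knob below 0.182 m and contact force between the fingers and weight_a above 1 N), for 0.05 s.
At the end, for the whole second after the job is handed in: The orange-knobbed weight stands upright (within 6 degrees), at rest and released, on the yellow pad, its axis within 22 mm of the pad's centre; the green-knobbed weight still hangs within 30 mm of where it was (horizontal distance between weight_a_knob and pad below 0.022 m and height (world z) of weight_a_knob between 0.157 and 0.167 m and angle between weight_a_knob's own z axis and vertical below 0.1 rad and linear speed of weight_a below 0.02 m/s and distance of weight_b_knob from where it was at the start of the episode below 0.03 m); the robot touches nothing.
It fails at once if the green-knobbed weight is moved more than 30 mm (distance of weight_b_knob from where it was at the start of the episode above 0.03 m).
It also fails if it takes over 58 s, if anything falls off the work surface, if the arm or the gripper's body presses on something with over 40 N, if the wrist force passes 120 N, or if a joint passes its speed limit or range.

## Robot

A 6-joint arm with a two-finger parallel gripper is mounted at the origin on the work surface. World frame = base frame: x ahead of the robot, y to its left, z up, the work surface at z = 0. Lengths are in mm, angles in rad, forces in N, time in s.
With the tool pointing down it reaches from about 350 to 975 mm from the base axis. Payload 4.9 kg.
Tool frame: the origin (TCP) lies at the very end of the fingers, on their centre line; the grasp point (between the pads) lies env.grip_depth behind it (env.grip_depth is the distance from the TCP to the grasp point, in mm); z points along the fingers, y is the direction in which the jaws open and shut (so a half turn about z gives the same grasp; the last joint's range is limited). The gripper opens to 85 mm and grips with 20 to 120 N. Pads are 22 mm wide; open, the fingers measure 114 mm over their backs; the gripper's body (76 mm by 85 mm) begins 54 mm behind the grasp point. The pads swing forward as they close: fully open they stand 13 mm farther back than shut.
Start: joints at [-1.229, 0.053, 1.613, -0, 1.476, -0.119], TCP at [277.907, -559.794, 231.304] pointing down, gripper open.
Joint ranges: [-3.01, 3.01], [-1.01, 2.22], [0.06, 2.58], [-1.02, 4.17], [0.09, 2.62], [-3.14, 3.14]. Speed limits (rad/s): [2.57, 2.57, 3.14, 3.14, 3.14, 3.14].

## Interface

Orientations are given as a unit quaternion [w, x, y, z].
In Python, from cell import telemetry, optics, order, env gives the robot as it stands. The module is installed in compiled form; this text tells all that it offers.
- The arm moves only by the tool play_rows, never from a script. Its argument "rows" is a list of rows, each a list of 3 entries, a list of its own where there are three numbers: the shift along the world's x, y, z in cm, then the turn, a rotation vector about the world's x, y, z in rad, then the closure in counts, from 0 (fully open) to 255 (shut). In form: [[[x, y, z], [rx, ry, rz], fingers], ...]. A call has 1 to 10 rows; each row is the pose to reach, as a shift and turn from the pose commanded when the call began; what a row does not reach only later rows make up. A row lasts 1/12 s, in which the tool goes at most 41.7 mm and 7.16 degrees, less where a joint would pass 70% of its speed; a pose out of reach is approached as far as the arm can. A call with a gripper value outside its range is refused whole. The fingers move at their own pace and stop on an object; "squeeze" is the grip in N (left out, the last holds). Time passes only in rows, so rows that repeat a pose let the fingers close. It gives the time, the measured TCP pose, the force and the opening at its end, in the units of the state.
- telemetry.get_state(): the state, without advancing time (a new reading comes with each control period).
- optics.read_camera(name): name is "scene" or "top"; returns a dict with "img" (480x640x3 uint8, red, green, blue), "intrinsics" (3x3 intrinsics, pixels), "dist_coeffs" ([k1, k2, p1, p2, k3] as OpenCV has them; the pictures are not rectified), "R" (3x3) and "t" (3): a world point X has camera coordinates R X + t. Camera axes: x right, y down, z forward; pixel columns grow to the right and rows downward; lengths in mm; the calibration is good to about 2 mm. A picture is of the moment at which its call begins. There is no depth.
- order.finish_job(): hands the job in, once; it reports no verdict.
The state is a dict: "time_s": time; "joint_positions": joint angles; "qd": joint speeds; "joint_efforts": joint torques, N m; "eef_pos": TCP position; "eef_rot": TCP orientation; "wrist_force": force on the tool from outside, world axes, zero at the start; "ft_torque": the same for the moment, N m; "finger_gap": finger opening in mm.
Only numpy, scipy, OpenCV 4.12 (cv2) and the standard library are available. Lean on these libraries where they do the work, as an engineer would, in place of code of your own. Each camera call takes 0.05 s, during which the arm holds its last target.

## Working session

There is one attempt and no reset: what is moved stays moved. The work goes in short steps, Python scripts to look and compute and a tool call to move; the robot and the scene stay as the last step left them, time stands still between calls to the robot, and variables do not carry over. Pictures are saved under pics/ and viewed, and the job is handed in when it is done.

Besides the shell and the picture viewer there is one more tool, called after "Emit:" in YAML: its name, and indented under it one key for each argument. play_rows: Moves the arm, as the interface text tells. Its arguments: {"type":"object","properties":{"rows":{"type":"array"},"squeeze":{"type":"number"}},"required":["rows"]}

```bash
mkdir -p pics
python3 - <<'E'
from cell import telemetry, optics, order, env
import cv2,pickle
print(telemetry.get_state(), env.grip_depth)
d={}
for n in ("scene","top"):
    c=optics.read_camera(n); d[n]=c
    cv2.imwrite(f"pics/{n}0.png",c["img"][:,:,::-1])
    print(n,c["intrinsics"],c["dist_coeffs"],c["R"],c["t"])
pickle.dump(d,open("c0.pkl","wb"))
E
```

```text
{'time_s': 0.0, 'joint_positions': array([-1.22898697e+00,  5.33427474e-02,  1.61429183e+00,  4.90147527e-06,
        1.47601407e+00, -1.19027679e-01]), 'qd': array([ 0.00034395,  0.00020373, -0.00206255, -0.00036189,  0.00017236,
       -0.0013803 ]), 'joint_efforts': array([-2.36122207e-03, -3.93689311e+01, -3.70171666e+01, -2.30920614e-04,
        6.98844626e-03, -1.61411950e-06]), 'eef_pos': array([ 277.71110523, -559.21351377,  230.0730708 ]), 'eef_rot': array([-1.02189724e-03,  9.73570436e-01,  2.28384651e-01, -1.11848426e-04]), 'wrist_force': array([ 0.59545472, -1.39311821,  0.36023322]), 'ft_torque': array([ 0.02176744, -0.01100719,  0.04481159]), 'finger_gap': 85.75906165033612} 18.700000000000003
scene [[439.01628495   0.         313.2069734 ]
 [  0.         439.01628495 244.45381162]
 [  0.           0.           1.        ]] [-0.07641639  0.          0.          0.          0.        ] [[ 0.69104529  0.72280782 -0.00229376]
 [ 0.50702503 -0.48700151 -0.71116464]
 [-0.51515243  0.49028398 -0.70302176]] [-513.93383491 -156.02646923 1347.07924218]
top [[471.62279737   0.         328.49771477]
 [  0.         471.62279737 243.63197702]
 [  0.           0.           1.        ]] [-0.09079865  0.          0.          0.          0.        ] [[-2.60289202e-03 -9.99996594e-01  1.89844204e-04]
 [-9.95157499e-01  2.57164226e-03 -9.82595526e-02]
 [ 9.82587298e-02 -4.44683888e-04 -9.95160803e-01]] [ 110.28549752  618.89689312 1155.61464941]
```

View pics/scene0.png

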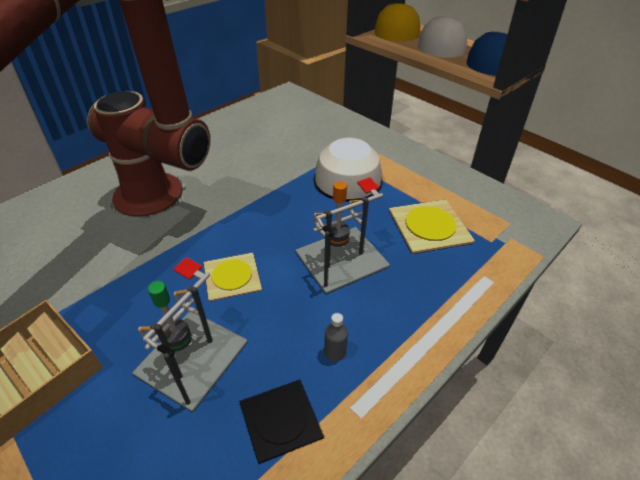

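View pics/top0.png

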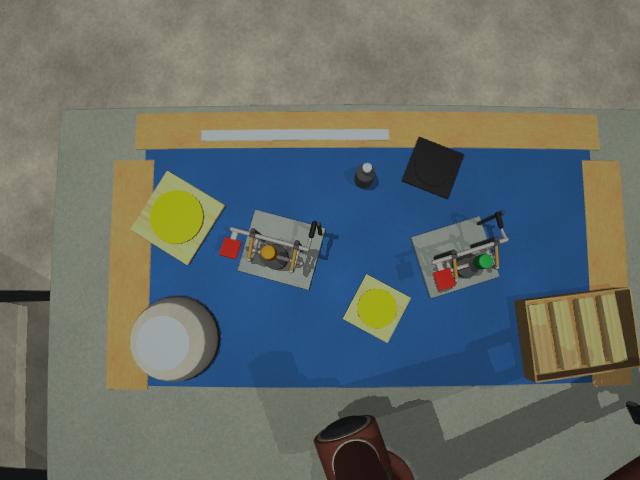

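```bash
cat > h.py <<'E'
import cv2,numpy as np,pickle
def ray(c,uv):
    p=cv2.undistortPoints(np.array([[uv]],float),c["intrinsics"],np.array(c["dist_coeffs"]))[0,0]
    R=c["R"];return -R.T@c["t"],R.T@np.array([p[0],p[1],1])
def plane(c,uv,z):
    o,d=ray(c,uv);return o+d*(z-o[2])/d[2]
def tri(c1,u1,c2,u2):
    o1,d1=ray(c1,u1);o2,d2=ray(c2,u2)
    s=np.linalg.lstsq(np.c_[d1,-d2],o2-o1,rcond=None)[0]
    a=o1+s[0]*d1;b=o2+s[1]*d2
    return (a+b)/2,np.linalg.norm(a-b)
def proj(c,X):
    return cv2.projectPoints(np.array([X],float),cv2.Rodrigues(c["R"])[0],c["t"],c["intrinsics"],np.array(c["dist_coeffs"]))[0][0,0]
HS={"red":(0,5,200),"orange":(7,17,180),"yellow":(26,33,180),"green":(50,75,150)}
def blobs(c,col,amin=60):
    h=cv2.cvtColor(c["img"],cv2.COLOR_RGB2HSV);lo,hi,s=HS[col]
    m=cv2.inRange(h,(lo,s,70),(hi,255,255))
    n,l,st,ce=cv2.connectedComponentsWithStats(m)
    return [(ce[i],st[i],l==i) for i in range(1,n) if st[i][4]>=amin]
E
python3 - <<'E'
from h import *
d=pickle.load(open("c0.pkl","rb"))
z={"red":189,"orange":220,"yellow":12,"green":220}
for n in d:
  for col in z:
    for ce,st,m in blobs(d[n],col):
        print(n,col,ce.round(1),st,plane(d[n],ce,z[col]).round(1))
        if col in("red","yellow"):
            cnt=cv2.findContours(m.astype(np.uint8),0,1)[0][0]
            r=cv2.minAreaRect(cnt); b=cv2.boxPoints(r)
            print("  corners",[plane(d[n],p,z[col]).round(0)[:2].tolist() for p in b])
E
python3 - <<'E'
import cv2
for n,(x,y,w,h) in {"scene":(290,160,120,140),"top":(200,190,150,120)}.items():
    i=cv2.imread(f"pics/{n}0.png")[y:y+h,x:x+w]
    cv2.imwrite(f"pics/{n}0z.png",cv2.resize(i,None,fx=4,fy=4,interpolation=cv2.INTER_CUBIC))
E
```

```text
scene red [367.6 184.7] [358 178  21  15 169] [597.2 323.9 189. ]
  corners [[573.0, 315.0], [584.0, 363.0], [623.0, 333.0], [612.0, 287.0]]
scene red [187.3 267.7] [175 258  26  20 279] [ 528.2 -141.9  189. ]
  corners [[512.0, -162.0], [498.0, -120.0], [544.0, -121.0], [556.0, -161.0]]
scene orange [339.5 191.8] [333 182  14  21 237] [596.  224.5 220. ]
scene yellow [430.6 222.7] [ 406  206   50   34 1288] [691.7 508.   12. ]
  corners [[673.0, 410.0], [595.0, 527.0], [711.0, 613.0], [780.0, 491.0]]
scene yellow [231.1 274.2] [212 260  39  30 915] [459.4 -12.5  12. ]
  corners [[385.0, -19.0], [454.0, 52.0], [530.0, -8.0], [466.0, -75.0]]
scene green [156.3 287.7] [149 281  16  14 171] [ 559.9 -221.3  220. ]
top red [230. 248.] [220 238  21  21 288] [594.5 323.9 189. ]
  corners [[582.0, 347.0], [619.0, 335.0], [607.0, 301.0], [570.0, 312.0]]
top red [443.9 278.6] [434 268  21  22 303] [ 526.5 -142.   189. ]
  corners [[539.0, -118.0], [551.0, -154.0], [513.0, -166.0], [502.0, -130.0]]
top yellow [176.1 216.7] [ 150  190   53   54 2218] [692.3 503.9  12. ]
  corners [[692.0, 603.0], [791.0, 506.0], [694.0, 407.0], [596.0, 503.0]]
top yellow [376.5 307.9] [ 358  289   38   39 1181] [457.5 -12.3  12. ]
  corners [[505.0, 34.0], [505.0, -60.0], [409.0, -59.0], [410.0, 35.0]]
top green [485.1 260.7] [479 254  14  14 153] [ 563.2 -223.9  220. ]
```

View pics/scene0z.png

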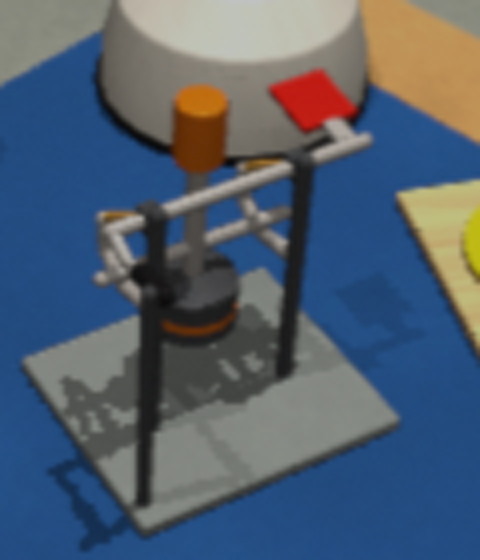

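View pics/top0z.png

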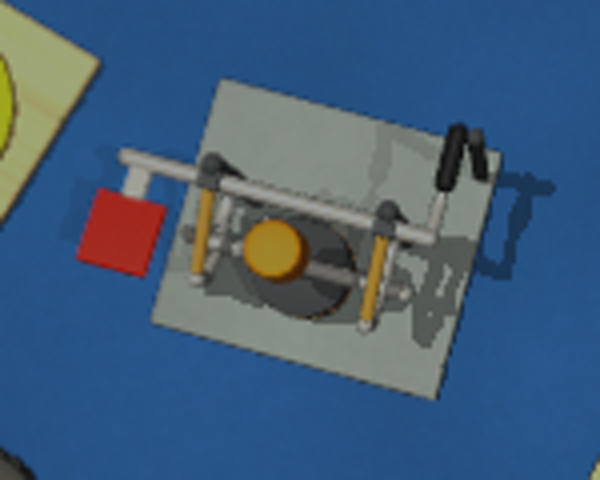

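Run:
```python
from h import *
d=pickle.load(open("c0.pkl","rb"))
t=d["top"];s=d["scene"]
h=cv2.cvtColor(t["img"],cv2.COLOR_RGB2HSV)
m=cv2.inRange(h,(8,180,120),(25,255,255))
n,l,st,ce=cv2.connectedComponentsWithStats(m)
for i in range(1,n):
    if 30<st[i][4] : print(st[i],ce[i])
hs=cv2.cvtColor(s["img"],cv2.COLOR_RGB2HSV)
print(h[252,264:276],)
for uv in [(268,252.2)]:
    print("top knob top z227",plane(t,uv,227))
print("scene centroid z205..212",plane(s,(339.5,191.8),207), plane(s,(339.7,185),227))
print(tri(t,(268,252.2),s,(339.7,185)))
# hook direction from shaft ends, shaft same height
for z in (172,190):
  a=plane(t,(200+128/4,190+157/4),z);b=plane(t,(200+432/4,190+238/4),z);v=a-b;print(a,b,np.degrees(np.arctan2(v[0],v[1])))
b=[x for x in blobs(t,"red")]
a,bb=plane(t,b[0][0],189),plane(s,blobs(s,"red")[0][0],189)
p=(a+bb)/2;print("pad",p,"tri",tri(t,b[0][0],s,blobs(s,"red")[0][0]))
for dg in(14,15,16):
  r=np.radians(dg);print(dg,p[:2]-88*np.array([np.sin(r),np.cos(r)]))
```

```text
[261 245  14  14 158] [267.60126582 251.69620253]
[[ 23 193 161]
 [ 23 190 161]
 [ 23 188 161]
 [ 23 188 160]
 [ 23 186 160]
 [ 23 190 161]
 [ 23 193 160]
 [ 23 193 160]
 [ 23 196 160]
 [ 23 196 160]
 [ 20 225 161]
 [ 16 221  83]]
top knob top z227 [582.06169456 235.59068358 227.        ]
scene centroid z205..212 [584.83508085 236.88015828 207.        ] [584.981318   236.26412845 227.        ]
(array([582.98837298, 236.70304026, 225.47440017]), np.float64(2.4106355689237753))
[637.97123816 323.72313442 172.        ] [592.28634238 154.09795852 172.        ] 15.073709640809946
[635.62625304 320.00612367 190.        ] [590.73296011 153.32011992 190.        ] 15.073709640809946
pad [595.84842056 323.90962923 189.        ] tri (array([595.29639584, 324.93875917, 187.265816  ]), np.float64(1.7318570577158188))
14 [574.55929374 238.52360531]
15 [573.07234459 238.90815651]
16 [571.59233324 239.31859998]
```

Emit:
play_rows:
  rows:
    - [[0, 0, 4], [0, 0, -0.1], 255]
    - [[0, 0, 8], [0, 0, -0.2], 255]
    - [[0, 0, 12], [0, 0, -0.3], 255]
    - [[0, 3, 15], [0, 0, -0.4], 255]
    - [[1, 6, 17], [0, 0, -0.5], 255]
    - [[2, 9, 17], [0, 0, -0.6], 255]
    - [[3, 12.5, 17], [0, 0, -0.72], 255]
    - [[4.3, 16, 17], [0, 0, -0.723], 255]
    - [[5.6, 19.5, 17], [0, 0, -0.723], 255]
    - [[7, 23, 17], [0, 0, -0.723], 255]
  squeeze: 40

```text
time_s: 0.93
eef_pos: [347.9, -328.1, 400.8]
eef_rot: [-0.0, 0.991, -0.131, -0.0]
wrist_force: [1.2, 0.3, -0.2]
finger_gap: 0.2
```

Emit:
play_rows:
  rows:
    - [[1.3, 3.5, 0], [0, 0, 0], 255]
    - [[2.6, 7, 0], [0, 0, 0], 255]
    - [[3.9, 10.5, 0], [0, 0, 0], 255]
    - [[5.2, 14, 0], [0, 0, 0], 255]
    - [[6.5, 17.5, 0], [0, 0, 0], 255]
    - [[7.8, 21, 0], [0, 0, 0], 255]
    - [[9.1, 24.5, 0], [0, 0, 0], 255]
    - [[10.4, 28, 0], [0, 0, 0], 255]
    - [[11.7, 31.5, 0], [0, 0, 0], 255]
    - [[13, 35, 0], [0, 0, 0], 255]

```text
time_s: 1.77
eef_pos: [478.0, 22.2, 400.9]
eef_rot: [0.0, 0.991, -0.131, -0.0]
wrist_force: [1.0, 0.5, 0.5]
finger_gap: -0.1
```

Emit:
play_rows:
  rows:
    - [[1.3, 3.5, 0], [0, 0, 0], 255]
    - [[2.6, 7, 0], [0, 0, 0], 255]
    - [[3.9, 10.5, 0], [0, 0, 0], 255]
    - [[5.2, 14, 0], [0, 0, 0], 255]
    - [[6.5, 17.5, 0], [0, 0, 0], 255]
    - [[7.8, 21, 0], [0, 0, 0], 255]
    - [[9.1, 24.5, 0], [0, 0, 0], 255]
    - [[10.4, 28, 0], [0, 0, 0], 255]
    - [[11.8, 30.4, 0], [0, 0, 0], 255]
    - [[11.8, 30.4, 0], [0, 0, 0], 255]

```text
time_s: 2.6
eef_pos: [596.6, 328.2, 397.9]
eef_rot: [0.0, 0.992, -0.129, -0.002]
wrist_force: [-0.5, -0.4, -0.5]
finger_gap: -0.0
```

Emit:
play_rows:
  rows:
    - [[0, 0, -3], [0, 0, 0], 255]
    - [[0, 0, -6.5], [0, 0, 0], 255]
    - [[0, 0, -10], [0, 0, 0], 255]
    - [[0, 0, -13.5], [0, 0, 0], 255]
    - [[0, 0, -16.5], [0, 0, 0], 255]
    - [[0, 0, -18.5], [0, 0, 0], 255]
    - [[0, 0, -19.5], [0, 0, 0], 255]
    - [[0, 0, -19.5], [0, 0, 0], 255]

```text
time_s: 3.27
eef_pos: [594.1, 323.1, 202.4]
eef_rot: [0.002, 0.991, -0.131, -0.003]
wrist_force: [-0.2, -0.3, -0.6]
finger_gap: -0.1
```

```bash
cat > snap.py <<'E'
import sys;from h import *
from cell import optics,telemetry
k=sys.argv[1];x,y=int(sys.argv[2]),int(sys.argv[3]);x2,y2=int(sys.argv[4]),int(sys.argv[5])
d={n:optics.read_camera(n) for n in("scene","top")}
pickle.dump(d,open(f"c{k}.pkl","wb"))
a=d["scene"]["img"][y:y+120,x:x+160];b=d["top"]["img"][y2:y2+120,x2:x2+160]
o=np.vstack([a,b])[:,:,::-1]
o=np.hstack([a,b])[:,:,::-1]
cv2.imwrite(f"pics/{k}.png",cv2.resize(o,None,fx=2.5,fy=2.5,interpolation=cv2.INTER_CUBIC))
s=telemetry.get_state();print(s["eef_pos"].round(1),s["wrist_force"].round(2),s["finger_gap"],s["time_s"],s["joint_positions"].round(2))
E
python3 snap.py 1 280 130 190 190
```

```text
[596.3 324.1 207.4] [-0.2   0.71  0.88] 0.10002195155390396 3.3667 [ 0.39  0.19  1.5  -0.    1.45  2.22]
```

View pics/1.png

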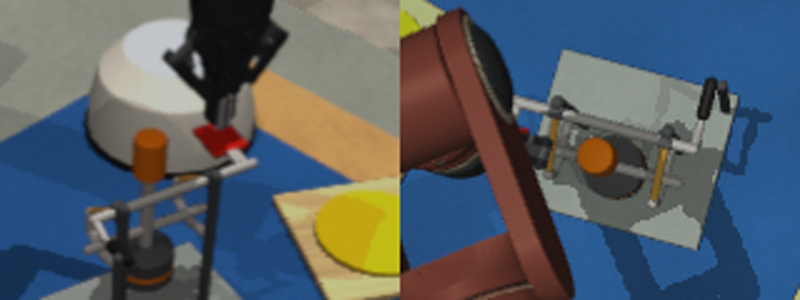

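The closed fingers stand just over the red pad's middle (scene crop about (222,125)). Next I press it.

Emit:
play_rows:
  rows:
    - [[0, 0, -0.8], [0, 0, 0], 255]
    - [[0, 0, -1.6], [0, 0, 0], 255]
    - [[0, 0, -2.1], [0, 0, 0], 255]
    - [[0, 0, -2.6], [0, 0, 0], 255]
    - [[0, 0, -3.1], [0, 0, 0], 255]
    - [[0, 0, -3.5], [0, 0, 0], 255]
    - [[0, 0, -3.9], [0, 0, 0], 255]
    - [[0, 0, -4.2], [0, 0, 0], 255]
    - [[0, 0, -4.3], [0, 0, 0], 255]
    - [[0, 0, -4.3], [0, 0, 0], 255]

```text
time_s: 4.2
eef_pos: [595.6, 323.9, 162.3]
eef_rot: [0.0, 0.991, -0.131, -0.001]
wrist_force: [0.5, -0.0, 0.9]
finger_gap: 0.2
```

```bash
python3 snap.py 2 280 130 190 190
```

```text
[596.  324.1 163.2] [0.98 0.01 0.01] 0.1352846179857207 4.3 [ 0.39  0.22  1.54 -0.    1.38  2.22]
```

View pics/2.png

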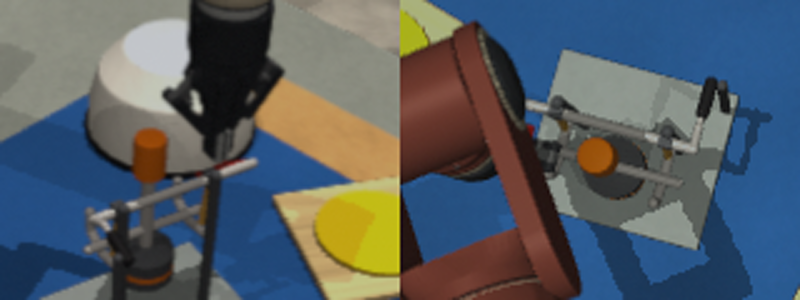

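Emit:
play_rows:
  rows:
    - [[0, 0, 3], [0, 0, 0], 255]
    - [[0, 0, 6.5], [0, 0, 0], 255]
    - [[0, 0, 10], [0, 0, 0], 170]
    - [[0, 0, 12.8], [0, 0, 0], 85]
    - [[-0.5, -3, 12.8], [0, 0, 0], 85]
    - [[-0.9, -6, 12.8], [0, 0, 0], 85]
    - [[-1.2, -8.8, 12.8], [0, 0, 0], 85]
    - [[-1.2, -8.8, 12.8], [0, 0, 0], 85]

```text
time_s: 4.97
eef_pos: [584.1, 232.5, 292.4]
eef_rot: [0.001, 0.991, -0.133, 0.001]
wrist_force: [1.2, -0.3, 1.6]
finger_gap: 56.7
```

```bash
python3 snap.py 3 280 100 190 190
python3 - <<'E'
from h import *
d=pickle.load(open("c3.pkl","rb"))
for n in d:
  for col in("red","orange","green"):
    for ce,st,m in blobs(d[n],col,30): print(n,col,ce.round(1),st,plane(d[n],ce,{"red":156,"orange":207,"green":220}[col]).round(1))
E
```

```text
[584.1 235.6 291.9] [-0.65  1.04  0.3 ] 56.8989215791779 5.0667 [0.27 0.03 1.53 0.   1.57 2.1 ]
scene red [187.3 267.7] [175 258  26  20 279] [ 497.6 -130.5  156. ]
scene orange [339.5 191.9] [333 182  13  21 234] [585.  236.6 207. ]
scene green [156.2 287.8] [149 281  16  14 171] [ 560.1 -221.5  220. ]
top red [443.9 278.5] [434 268  21  22 302] [ 527.4 -150.1  156. ]
top green [485.  260.7] [479 254  14  14 154] [ 563.1 -223.9  220. ]
```

View pics/3.png

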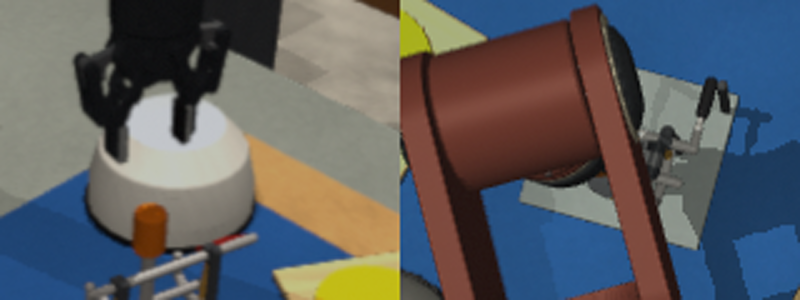

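Emit:
play_rows:
  rows:
    - [[0, 0, -2], [0, 0, 0], 85]
    - [[0, 0, -4], [0, 0, 0], 85]
    - [[0, 0, -6], [0, 0, 0], 85]
    - [[0, 0, -7.5], [0, 0, 0], 85]
    - [[0, 0, -9], [0, 0, 0], 85]
    - [[0, 0, -10.2], [0, 0, 0], 85]
    - [[0, 0, -10.2], [0, 0, 0], 85]
    - [[0, 0, -10.2], [0, 0, 0], 85]

```text
time_s: 5.73
eef_pos: [583.7, 236.4, 188.7]
eef_rot: [0.0, 0.991, -0.131, -0.001]
wrist_force: [0.2, -0.0, 0.0]
finger_gap: 57.1
```

```bash
python3 snap.py 4 280 100 190 190
```

```text
[584.7 236.5 190.7] [0.46 0.74 0.42] 56.95186331018384 5.8333 [0.27 0.09 1.64 0.   1.41 2.1 ]
```

View pics/4.png

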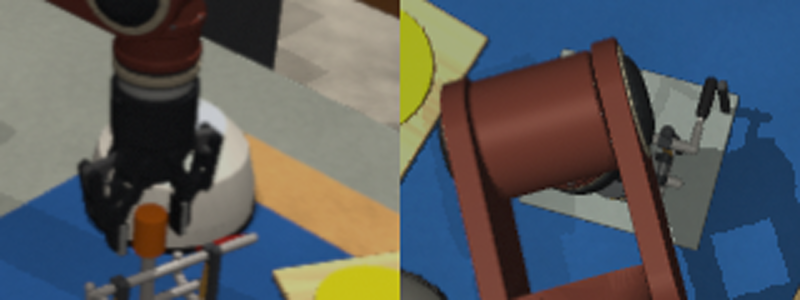

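The fingers straddle the knob (scene crop: fingers at x 122 and 183, knob at 150). Closing.

Emit:
play_rows:
  rows:
    - [[0, 0, 0], [0, 0, 0], 110]
    - [[0, 0, 0], [0, 0, 0], 130]
    - [[0, 0, 0], [0, 0, 0], 150]
    - [[0, 0, 0], [0, 0, 0], 170]
    - [[0, 0, 0], [0, 0, 0], 255]
    - [[0, 0, 0], [0, 0, 0], 255]
    - [[0, 0, 0], [0, 0, 0], 255]
    - [[0, 0, 0], [0, 0, 0], 255]
  squeeze: 60

```text
time_s: 6.5
eef_pos: [584.5, 236.8, 190.4]
eef_rot: [-0.001, 0.991, -0.131, 0.001]
wrist_force: [1.1, 4.0, 5.6]
finger_gap: 30.9
```

Emit:
play_rows:
  rows:
    - [[0, 0, 0.3], [0, 0, 0], 255]
    - [[0, 0, 0.8], [0, 0, 0], 255]
    - [[0, 0, 1.3], [0, 0, 0], 255]
    - [[0, 0, 1.3], [0, 0, 0], 255]

```text
time_s: 6.83
eef_pos: [583.6, 235.7, 202.0]
eef_rot: [0.001, 0.991, -0.131, -0.0]
wrist_force: [0.8, -1.0, -3.8]
finger_gap: 30.8
```

```bash
python3 snap.py 5 280 100 190 190
```

```text
[583.6 235.8 201.7] [-0.32 -0.34 -4.78] 30.93794169857715 6.9333 [ 0.27  0.08  1.63 -0.    1.43  2.1 ]
```

View pics/5.png

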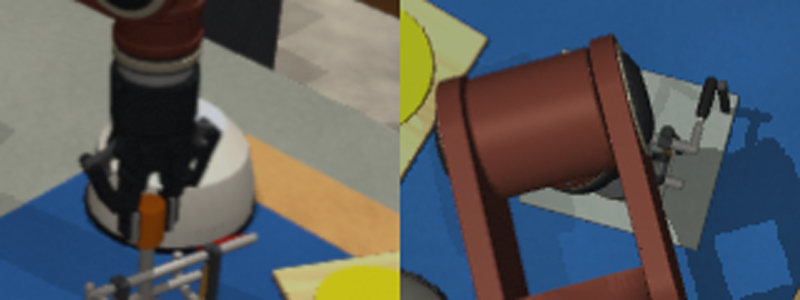

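Emit:
play_rows:
  rows:
    - [[0, 0, 1], [0, 0, 0], 255]
    - [[0, 0, 2.5], [0, 0, 0], 255]
    - [[0, 0, 4], [0, 0, 0], 255]
    - [[0, 0, 6], [0, 0, 0], 255]
    - [[0, 0, 8], [0, 0, 0], 255]
    - [[0, 0, 10], [0, 0, 0], 255]
    - [[0, 0, 12], [0, 0, 0], 255]
    - [[0, 0, 14], [0, 0, 0], 255]
    - [[0, 0, 15.5], [0, 0, 0], 255]
    - [[0, 0, 15.5], [0, 0, 0], 255]

```text
time_s: 7.77
eef_pos: [585.5, 236.6, 364.5]
eef_rot: [-0.002, 0.991, -0.131, 0.005]
wrist_force: [-0.1, -0.0, -3.7]
finger_gap: 30.6
```

```bash
python3 snap.py 6 270 70 190 190
```

```text
[584.2 236.3 358.9] [-0.3   0.07 -4.08] 30.93341689478316 7.8667 [0.27 0.02 1.44 0.   1.68 2.1 ]
```

View pics/6.png

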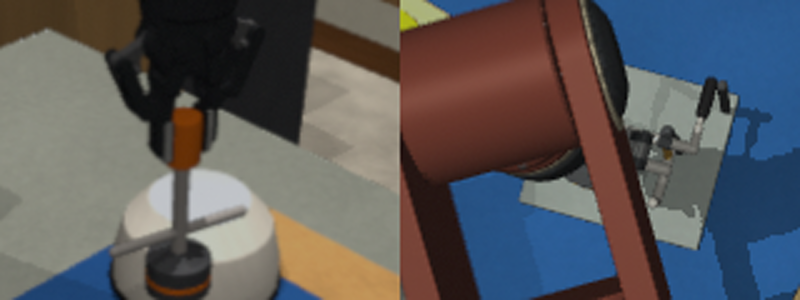

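Emit:
play_rows:
  rows:
    - [[-1, -2, 0], [0, 0, 0], 255]
    - [[-2.3, -4.6, 0], [0, 0, 0], 255]
    - [[-3.6, -7.2, 0], [0, 0, 0], 255]
    - [[-4.9, -9.8, 0], [0, 0, 0], 255]
    - [[-6.2, -12.4, 0], [0, 0, 0], 255]
    - [[-7.5, -15, 0], [0, 0, 0], 255]
    - [[-8.8, -17.6, 0], [0, 0, 0], 255]
    - [[-10.1, -20.2, 0], [0, 0, 0], 255]
    - [[-11.4, -22.8, 0], [0, 0, 0], 255]
    - [[-12.5, -24.9, 0], [0, 0, 0], 255]

```text
time_s: 8.7
eef_pos: [457.3, -14.2, 355.3]
eef_rot: [0.0, 0.991, -0.131, -0.002]
wrist_force: [0.4, -0.6, -3.8]
finger_gap: 30.6
```

Emit:
play_rows:
  rows:
    - [[0, 0, -1.5], [0, 0, 0], 255]
    - [[0, 0, -4], [0, 0, 0], 255]
    - [[0, 0, -6.5], [0, 0, 0], 255]
    - [[0, 0, -9], [0, 0, 0], 255]
    - [[0, 0, -11], [0, 0, 0], 255]
    - [[0, 0, -12.5], [0, 0, 0], 255]
    - [[0, 0, -13.5], [0, 0, 0], 255]
    - [[0, 0, -14], [0, 0, 0], 255]
    - [[0, 0, -14], [0, 0, 0], 255]
    - [[0, 0, -14], [0, 0, 0], 255]

```text
time_s: 9.53
eef_pos: [459.1, -12.7, 217.6]
eef_rot: [-0.0, 0.991, -0.131, 0.0]
wrist_force: [-0.2, -0.5, -4.5]
finger_gap: 30.8
```

```bash
python3 snap.py 7 150 170 300 230;  python3 - <<'E'
from h import *
d=pickle.load(open("c7.pkl","rb"))
for n in d:
  for col in("orange","green"):
    for ce,st,m in blobs(d[n],col,30): print(n,col,ce.round(1),st,plane(d[n],ce,{"red":156,"orange":238,"green":220}[col]).round(1))
E
```

```text
[459.7 -12.9 218.8] [-0.21 -0.37 -4.54] 30.353262426859285 9.6333 [-0.19 -0.36  2.    0.    1.5   1.64]
scene orange [217.3 205.4] [209 195  16  23 268] [463.2 -14.4 238. ]
scene orange [227.3 257.3] [217 252  22   8  40] [603.6 -89.4 238. ]
scene green [156.3 287.5] [149 281  16  14 178] [ 559.7 -221.   220. ]
top green [485.1 260.7] [479 254  14  14 155] [ 563.1 -223.9  220. ]
```

View pics/7.png

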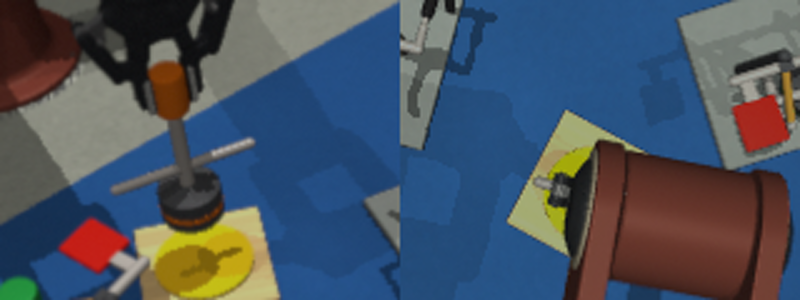

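Run:
```python
from h import *
d=pickle.load(open("c7.pkl","rb"));s=d["scene"]
X=plane(s,(217.3,205.4),234);print(X)
for dz in(0,-30,-90,-120,-150): print(dz,proj(s,X+[0,0,dz]))
i=s["img"][185:275,170:270,::-1];cv2.imwrite("pics/7z.png",cv2.resize(i,None,fx=6,fy=6,interpolation=cv2.INTER_CUBIC))
```

```text
[458.59963008 -12.12171688 234.        ]
0 [217.3 205.4]
-30 [219.39297477 215.94382932]
-90 [223.34272238 235.72980256]
-120 [225.20719821 245.0199428 ]
-150 [227.00288425 253.9376128 ]
```

View pics/7z.png

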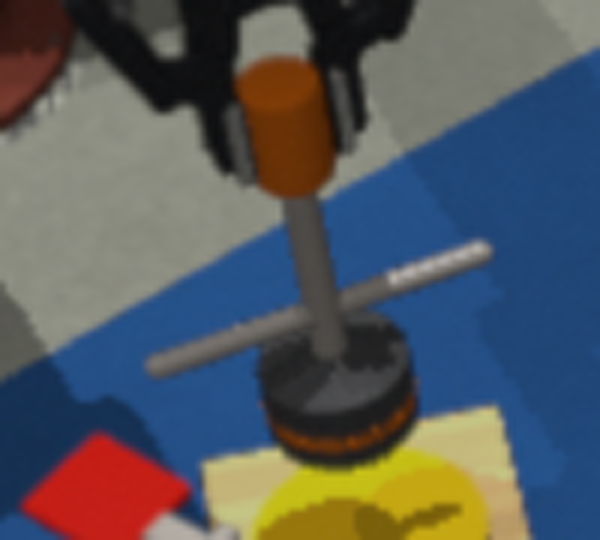

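Emit:
play_rows:
  rows:
    - [[0, 0, -1.5], [0, 0, 0], 255]
    - [[0, 0, -3], [0, 0, 0], 255]
    - [[0, 0, -4.2], [0, 0, 0], 255]
    - [[0, 0, -5.2], [0, 0, 0], 255]
    - [[0, 0, -5.8], [0, 0, 0], 255]
    - [[0, 0, -6.1], [0, 0, 0], 255]
    - [[0, 0, -6.3], [0, 0, 0], 255]
    - [[0, 0, -6.4], [0, 0, 0], 255]
    - [[0, 0, -6.5], [0, 0, 0], 255]
    - [[0, 0, -6.5], [0, 0, 0], 255]

```text
time_s: 10.47
eef_pos: [459.2, -12.9, 152.8]
eef_rot: [0.0, 0.991, -0.131, 0.0]
wrist_force: [-0.8, 0.2, -4.4]
finger_gap: 30.6
```

Emit:
play_rows:
  rows:
    - [[0, 0, -0.1], [0, 0, 0], 255]
    - [[0, 0, -0.2], [0, 0, 0], 255]
    - [[0, 0, -0.3], [0, 0, 0], 255]
    - [[0, 0, -0.3], [0, 0, 0], 255]

```text
time_s: 10.8
eef_pos: [458.8, -12.8, 149.1]
eef_rot: [-0.0, 0.991, -0.131, -0.0]
wrist_force: [0.0, -0.7, -4.1]
finger_gap: 30.7
```

```bash
python3 snap.py 8 150 170 300 230
```

```text
[458.9 -12.8 149.3] [-0.56 -0.02 -4.55] 30.596706332613945 10.9 [-0.19 -0.3   2.07 -0.    1.37  1.64]
```

View pics/8.png

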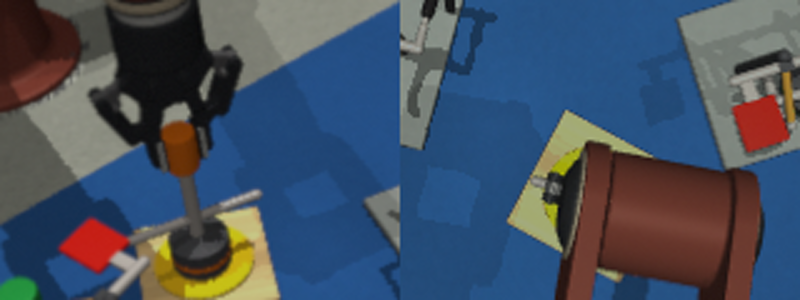

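The foot is over the pad's middle, centred at about (200,255) in the crop. The wrist still carries the full weight, so I keep lowering in 1 mm steps.

Emit:
play_rows:
  rows:
    - [[0, 0, -0.1], [0, 0, 0], 255]
    - [[0, 0, -0.1], [0, 0, 0], 255]
    - [[0, 0, -0.2], [0, 0, 0], 255]
    - [[0, 0, -0.2], [0, 0, 0], 255]

```text
time_s: 11.23
eef_pos: [459.2, -12.8, 147.9]
eef_rot: [0.0, 0.991, -0.131, 0.0]
wrist_force: [-1.1, 0.1, -1.9]
finger_gap: 30.9
```

Emit:
play_rows:
  rows:
    - [[0, 0, -0.1], [0, 0, 0], 255]
    - [[0, 0, -0.1], [0, 0, 0], 255]
    - [[0, 0, -0.1], [0, 0, 0], 255]

```text
time_s: 11.48
eef_pos: [459.6, -12.9, 147.9]
eef_rot: [0.0, 0.991, -0.131, 0.001]
wrist_force: [-2.0, 1.8, 5.9]
finger_gap: 30.7
```

Contact has been made: the force swung from −4.5 to about +6 N. I ease up slightly and release.

Emit:
play_rows:
  rows:
    - [[0, 0, 0.1], [0, 0, 0], 255]
    - [[0, 0, 0.1], [0, 0, 0], 165]
    - [[0, 0, 0.1], [0, 0, 0], 150]
    - [[0, 0, 0.1], [0, 0, 0], 130]
    - [[0, 0, 0.1], [0, 0, 0], 110]
    - [[0, 0, 0.1], [0, 0, 0], 85]
    - [[0, 0, 0.1], [0, 0, 0], 70]
    - [[0, 0, 0.1], [0, 0, 0], 70]
  squeeze: 20

```text
time_s: 12.15
eef_pos: [458.9, -12.8, 147.3]
eef_rot: [0.0, 0.991, -0.131, 0.0]
wrist_force: [1.0, -0.2, -0.8]
finger_gap: 61.8
```

```bash
python3 snap.py 9 150 170 300 230
```

```text
[458.9 -12.8 147.3] [ 0.26 -0.53  0.12] 62.08759110444298 12.25 [-0.19 -0.3   2.07  0.    1.36  1.64]
```

View pics/9.png

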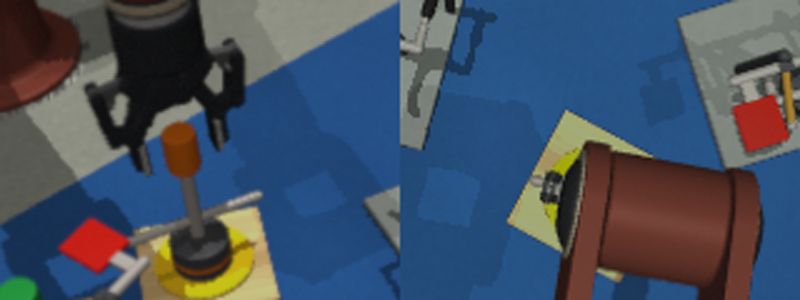

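The weight is released and standing with the fingers clear on both sides. Next I go straight up, then back out of the top camera's view.

Emit:
play_rows:
  rows:
    - [[0, 0, 1], [0, 0, 0], 70]
    - [[0, 0, 3], [0, 0, 0], 70]
    - [[0, 0, 6], [0, 0, 0], 70]
    - [[0, 0, 9], [0, 0, 0], 70]
    - [[0, 0, 12], [0, 0, 0], 70]
    - [[0, 0, 15], [0, 0, 0], 70]
    - [[0, 0, 18], [0, 0, 0], 70]
    - [[0, 0, 21], [0, 0, 0], 70]
    - [[0, 3, 23], [0, 0, 0], 70]
    - [[0, 6, 23], [0, 0, 0], 70]

```text
time_s: 13.08
eef_pos: [460.4, 46.9, 384.5]
eef_rot: [-0.0, 0.991, -0.132, 0.005]
wrist_force: [0.4, 0.9, -0.1]
finger_gap: 62.4
```

Emit:
play_rows:
  rows:
    - [[0, 3, 0], [0, 0, 0], 70]
    - [[0, 6, 0], [0, 0, 0], 70]
    - [[0, 9, 0], [0, 0, 0], 70]
    - [[0, 12, 0], [0, 0, 0], 70]
    - [[0, 15, 0], [0, 0, 0], 70]
    - [[0, 18, 0], [0, 0, 0], 70]
    - [[0, 20, 0], [0, 0, 0], 70]
    - [[0, 20, 0], [0, 0, 0], 70]
    - [[0, 20, 0], [0, 0, 0], 70]
    - [[0, 20, 0], [0, 0, 0], 70]

```text
time_s: 13.92
eef_pos: [458.9, 246.7, 377.8]
eef_rot: [0.0, 0.991, -0.131, 0.0]
wrist_force: [-0.1, 0.1, -0.3]
finger_gap: 61.8
```

```bash
python3 snap.py 10 150 170 300 230;  python3 - <<'E'
from h import *
d=pickle.load(open("c10.pkl","rb"))
for n in d:
  h=cv2.cvtColor(d[n]["img"],cv2.COLOR_RGB2HSV)
  m=cv2.inRange(h,(7,180,70),(24,255,255))
  nn,l,st,ce=cv2.connectedComponentsWithStats(m)
  for i in range(1,nn):
    if st[i][4]>60: print(n,"orange",ce[i],st[i],plane(d[n],ce[i],164 if n=="scene" else 184))
  for ce,st,m in blobs(d[n],"green",30): print(n,ce.round(1),plane(d[n],ce,220).round(1))
X=[459,-12.5,162]
for z in(184,162,72,12): print(z,[proj(d[n],[459,-12.5,z]).round(1) for n in d])
E
```

```text
[459.1 246.2 377.7] [ 0.68 -0.04  0.27] 61.93833275314838 14.0167 [ 0.35 -0.24  1.65 -0.    1.73  2.18]
scene orange [397.90469314  23.31046931] [ 375    4   45   38 1385] [-147.32147622 1396.92420943  164.        ]
scene orange [222.05447471 229.47470817] [215 219  15  22 257] [459.02055643 -12.43370569 164.        ]
scene orange [228.03680982 275.88343558] [212 261  39  25 163] [582.31968632 -84.89856499 164.        ]
scene [156.3 287.7] [ 559.9 -221.3  220. ]
top orange [385.60189573 310.09952607] [377 304  20  15 211] [459.13171467 -14.47885749 184.        ]
top [485.  260.7] [ 563.1 -223.9  220. ]
184 [array([220.7, 222.9]), array([384.7, 310.2])]
162 [array([222.2, 230.1]), array([383.5, 309.7])]
72 [array([227.7, 257.6]), array([379.2, 308.2])]
12 [array([231. , 274.1]), array([376.6, 307.3])]
```

View pics/10.png

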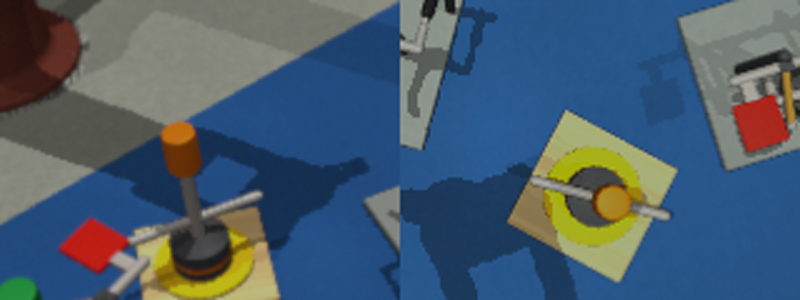

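The orange weight stands on the yellow pad with a yellow ring visible all round its foot. The knob is at about (459, −13), against the pad centre at (458.5, −12.4). The green knob hasn't moved in either view, so I hand the job in.

```bash
python3 -c "
from cell import order
print(order.finish_job())"
```

```text
the job is handed in; nothing more can be done
None
```

The orange weight now stands released on the smaller yellow pad, and the job was handed in at about 14 s of the 58 s allowed; no verdict is reported.

**What I did:** I pressed the red thumb pad with closed fingers until it snapped over, and in the pictures it stayed down with both keepers open. I then gripped the orange knob, lifted the weight straight up clear of the hook and carried it over. I lowered it to gentle contact, with a net push of about 6 N at the wrist, before opening the fingers and backing off.

**Last checks:**
- **Position:** the knob's axis is within about 2 mm of the pad centre in both cameras, and the whole foot is inside the yellow disc.
- **Upright:** the knob and foot line up as they would for a vertical weight.
- **Green weight:** its knob shows at the same pixels as at the start.
- **Robot:** the arm is clear of everything, and the wrist force reads about zero.

**One disagreement:** stepping 88 mm from the red pad, as the description says, put the weight about 10 mm nearer the robot along x than the cameras showed. I used the camera position, and the grasp confirmed it.

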